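# Clear the casting bench: bars, lids and the mould core

### The arm

A 6-joint arm with a two-finger parallel gripper is mounted at the origin on the work surface. World frame = base frame: x ahead of the robot, y to its left, z up, the work surface at z = 0. Lengths are in m, angles in rad, forces in N, time in s.
With the tool pointing down it reaches from about 0.225 to 0.875 m from the base axis. Payload 3.4 kg.
Tool frame: the origin (TCP) lies on the centre line of the jaws, within the pads' length; the fingertips stand 22 mm ahead of it and the grasp point (between the pads) lies 3 mm ahead of it; z points along the fingers, y is the line along which they close (so a half turn about z gives the same grasp; the last joint's range is limited). The gripper opens to 85 mm and grips with 20 to 120 N. Pads are 22 mm wide; open, the fingers measure 114 mm over their backs; the gripper's body (76 mm by 85 mm) begins 54 mm behind the grasp point. The pads swing forward as they close: fully open they stand 13 mm farther back than shut.
Start: joints at [1.161, 0.276, 1.505, -0, 1.361, -0.121], TCP at [0.164, 0.551, 0.253] pointing down, gripper open.
Joint ranges: [-2.89, 2.89], [-0.75, 2.08], [0.22, 2.7], [-1.18, 4.32], [0.11, 2.71], [-2.7, 2.7]. Speed limits (rad/s): [2.57, 2.57, 3.14, 3.14, 3.14, 3.14].

### API

Orientations are given as a unit quaternion [x, y, z, w].
In Python, from plant import * gives the robot as it stands.
- The arm moves only by the tool send_rows, never from a script. Its argument "increments" is one flat list of numbers, 6 for each row, row after row: the shift along the world's x, y, z in m, then the turn, a rotation vector about the world's x, y, z in rad. A call has 1 to 8 rows; each row is the pose to reach, as a shift and turn from the pose commanded when the call began; what a row does not reach only later rows make up. A row lasts 1/8 s, in which the tool goes at most 62.5 mm and 10.7 degrees, less where a joint would pass 70% of its speed; a pose out of reach is approached as far as the arm can. A call with a gripper value outside its range is refused whole. "grip" is the closure in counts, from 0 (fully open) to 255 (shut), set as the call begins (left out, the last holds). The fingers move at their own pace and stop on an object; "force" is the grip in N (left out, the last holds). Time passes only in rows, so rows that repeat a pose let the fingers close. It gives the time, the measured TCP pose, the force, the opening and the grip force at its end, in the units of the state.
- state(): the state, without advancing time (a new reading comes with each control period).
- capture(name): name is "scene" or "top" or "wrist"; returns a dict with "frame" (480x640x3 uint8, blue, green, red), "z_map" (480x640 float32, m along the optical axis (not along the pixel's ray), 0 where there is no reading), "mtx" (3x3 intrinsics, pixels), "T" (4x4, takes a point from camera to world coordinates); the wrist camera has in their place "mount" (4x4, takes a point from camera to tool coordinates, whose origin is the TCP and whose axes are the flange's). Camera axes: x right, y down, z forward; pixel columns grow to the right and rows downward; lengths in m; the calibration is good to about 2 mm. The wrist camera is an equidistant fisheye: a pixel r from the principal point sees the ray r / f radians off the axis. A picture is of the moment at which its call begins: read the wrist's pose just before it.
- close_job(): hands the job in; it is judged then, once.
Trained networks look in the newest picture that a camera, given by its name, has taken for a name from the list of things; names that differ only in an ending like _2 or _b are one class to them, and where a whole thing is asked for, a point or a joint stands for the part that bears it (a point fixed in the world has none). Each returns a list of dicts, best first, with "confidence" (0 to 1); they miss things now and then, are a little off and sometimes report something else, mostly with a low value. They report only what shows in the picture. A call takes as long as a camera call. They do not tell look-alikes from the thing itself.
- regions_of(camera, target): "mask" (480x640 bool, what is visible of it) and "extent" ([centre column, centre row, width, height] in pixels, round what is visible of it).
The state is a dict: "time": time; "joint_positions": joint angles; "dq": joint speeds; "tau": joint torques, N m; "eef_pos": TCP position; "eef_rot": TCP orientation; "contact_force": force on the tool from outside, world axes, zero at the start; "ft_torque": the same for the moment, N m; "gripper_width": finger opening in m; "finger_force": force on a finger pad.
Only numpy, scipy, OpenCV 4.12 (cv2) and the standard library are available. Lean on these libraries where they do the work, as an engineer would, in place of code of your own. Each camera call takes 0.05 s, during which the arm holds its last target. There are 200 camera calls.

### The job

Clear up after casting: lay the two pewter bars flat on the floor of the square sheet-steel tray, stand the two knobbed lids in the wooden tray, one in each bay, and nest the narrow tapered mould core upright in the wide tapered sleeve. Let the core sink in loosely until it just rests in the taper, never push or drop it in so that it wedges, and leave the little crucible where it stands.

Things in the scene. Friction and masses are not known exactly. Their poses are not given: they have to be found in the camera images.
- bar1: Cast pewter bar lying flat, 104 long (its x) x 30 wide (its y) x 22 high mm, the upper 8 mm a little narrower (94 x 26). About 0.4 kg. Origin: centre of its underside. Turned to any yaw.
- bar2: Cast pewter bar lying flat, 104 long (its x) x 30 wide (its y) x 22 high mm, the upper 8 mm a little narrower (94 x 26). About 0.4 kg. Origin: centre of its underside. Turned to any yaw. Same as bar1; the bars are interchangeable.
- lid1: Cast pewter lid standing on its flat disc: disc 64 mm diameter, 8 mm thick; on its centre a stem 16 mm diameter up to 22 mm, then a round knob 24 mm diameter from 22 to 46 mm above the underside. About 0.22 kg. Origin: centre of its underside, z up.
- lid2: Cast pewter lid standing on its flat disc: disc 64 mm diameter, 8 mm thick; on its centre a stem 16 mm diameter up to 22 mm, then a round knob 24 mm diameter from 22 to 46 mm above the underside. About 0.22 kg. Origin: centre of its underside, z up. Same as lid1; the lids are interchangeable.
- core: Dark iron mould core: hollow cup standing narrow end down, 115 mm high. Outside diameter 34 mm at the foot, growing evenly to 54 at 50 mm height, then straight to the rim; wall 5. 0.3 kg. Origin: centre of its foot, z up. Grip the straight part from above. Home in the sleeve its foot is 15 mm above the sleeve's foot, its rim 50 mm above the sleeve's rim.
- sleeve: Dark iron sleeve: loose heavy (0.9 kg) tapered cup standing mouth up, 80 mm high, on a foot disc 82 mm across, 6 mm thick. Outside diameter 72 mm at the rim; bore 60 mm at the rim narrowing evenly to about 30 at its inner floor (6 mm up), about the same taper as the core. Origin: centre of its underside, z up.
- lid_tray: Pale wooden tray fixed on the bench, 98 (its x) x 190 (its y) x 22 mm high, walls 6 mm, floor 6 mm thick, one 6 mm divider across the middle: two bays, each 86 x 86 mm inside, centred at y = +46 and -46 mm. Origin: centre of its underside.
- bar_tray: Sheet-steel tray fixed on the bench, one undivided compartment, 152 (its x) x 142 (its y) x 20 mm high, walls 4 mm, floor 4 mm thick (inside 144 x 134 mm). Origin: centre of its underside. The two bars fit in it side by side, along its x, with their centres at y = +32 and -32 mm.
- crucible: Small terracotta-coloured open cup, 44 mm rim diameter, 36 mm high, standing loose among the things. A bystander. Origin: centre of its underside.
There are look-alikes about, which are no part of the job. What is shaped like the bar_tray but turquoise is not meant. What is shaped like the lid1 but pink is not meant.

How it is judged:
At the end, for the whole second after the job is handed in: Bars flat on the steel tray's floor and lids flat on the wooden tray's, one per bay (underside within 5 mm, tilt under 0.12 rad); core in sleeve within 8 mm of its axis, foot 6 to 23 mm above the sleeve's, tilt under 0.1 rad; sleeve upright (0.05 rad); all at rest (x of bar1 in the frame of bar_tray between -0.06 and 0.06 m and y of bar1 in the frame of bar_tray between -0.06 and 0.06 m and z of bar1 in the frame of bar_tray between 0 and 0.009 m and angle between each of bar1, bar2, lid1, lid2's own z axis and vertical below 0.12 rad and x of bar2 in the frame of bar_tray between -0.06 and 0.06 m and y of bar2 in the frame of bar_tray between -0.06 and 0.06 m and z of bar2 in the frame of bar_tray between 0 and 0.009 m and x of lid1 in the frame of lid_tray between -0.02 and 0.02 m and y of lid1 in the frame of lid_tray between -0.07 and 0.07 m and z of lid1 in the frame of lid_tray between 0.002 and 0.011 m and x of lid2 in the frame of lid_tray between -0.02 and 0.02 m and y of lid2 in the frame of lid_tray between -0.07 and 0.07 m and z of lid2 in the frame of lid_tray between 0.002 and 0.011 m and horizontal distance between lid1 and lid2 above 0.06 m and horizontal distance between core and sleeve below 0.008 m and z of core in the frame of sleeve between 0.006 and 0.023 m and angle between core's own z axis and vertical below 0.1 rad and angle between sleeve's own z axis and vertical below 0.05 rad and linear speed of each of bar1, bar2, lid1, lid2, core, sleeve below 0.02 m/s); the robot touches nothing.
It fails at once if the core pressed or dropped into the sleeve (over 40 N between them) (contact force between core and sleeve above 40 N).
It fails at once if the crucible moved more than 30 mm (distance of crucible from where it was at the start of the episode above 0.03 m).
It also fails if it takes over 131 s, if anything falls off the work surface, if the arm or the gripper's body presses on something with over 40 N, if the wrist force passes 120 N, or if a joint passes its speed limit or range.

## Working session

There is one attempt and no reset: what is moved stays moved. The work goes in short steps, Python scripts to look and compute and a tool call to move; the robot and the scene stay as the last step left them, time stands still between calls to the robot, and variables do not carry over. Pictures are saved under pics/ and viewed, at most 14 in all, crops included, and the job is handed in when it is done.

Besides the shell and the picture viewer there is one more tool, called as name(argument=value, ...), one argument or row to a line, values as JSON. send_rows: Moves the arm, as the interface text tells. Its arguments: {"type":"object","properties":{"increments":{"type":"array"},"grip":{"type":"number"},"force":{"type":"number"}},"required":["increments"]}

```bash
mkdir -p pics; ls; cat > h.py <<'E'
from plant import *
import numpy as np, cv2
from scipy.spatial.transform import Rotation as R
def cloud(c):
    z=c["z_map"];K=c["mtx"];v,u=np.mgrid[:480,:640]
    P=np.stack([(u-K[0,2])/K[0,0]*z,(v-K[1,2])/K[1,1]*z,z],-1)
    return P@c["T"][:3,:3].T+c["T"][:3,3]
E
python3 - <<'E'
from h import *
for n in("top","scene"):
    c=capture(n);cv2.imwrite(f"pics/{n}0.png",c["frame"]);P=cloud(c);np.save(n+"P.npy",P)
    print(n,c["T"][:3,3],c["mtx"][0,0])
    for t in("bar1","lid1","core","sleeve","lid_tray","bar_tray","crucible"):
        for r in regions_of(n,t):
            m=r["mask"]&(c["z_map"]>0);p=P[m]
            if len(p)<5: continue
            top=np.percentile(p[:,2],98);q=p[p[:,2]>top-.006]
            (cx,cy),(w,h),a=cv2.minAreaRect((p[:,:2]*1000).astype(np.float32))
            print(t,round(r["confidence"],2),np.round(r["extent"]).astype(int),"topz %.3f"%top,"topmean",q[:,:2].mean(0).round(3),"rect",np.round([cx,cy,w,h,a]),"bgr",c["frame"][m].mean(0).round())
print(state())
E
```

```text
pics
top [ 0.29308744 -0.01443822  1.03833741] 444.30575241717077
bar1 0.56 [470 212  46  39] topz 0.025 topmean [ 0.497 -0.363] rect [ 501. -364.  104.   39.   55.] bgr [199. 206. 208.]
lid1 0.86 [429 157  29  25] topz 0.047 topmean [ 0.63  -0.264] rect [ 630. -265.   63.   66.   35.] bgr [204. 212. 213.]
lid1 0.85 [277 230  28  24] topz 0.047 topmean [0.448 0.089] rect [449.  89.  61.  60.  47.] bgr [230. 235. 232.]
lid1 0.59 [232 226  24  30] topz 0.047 topmean [0.462 0.197] rect [461. 197.  62.  62.   2.] bgr [222. 202. 244.]
core 0.56 [337 221  27  28] topz 0.117 topmean [ 0.456 -0.05 ] rect [458. -50.  51.  51.  50.] bgr [68. 71. 74.]
lid_tray 0.75 [341 156  84  47] topz 0.023 topmean [ 0.636 -0.053] rect [640. -55. 193. 109.  84.] bgr [171. 226. 238.]
bar_tray 0.66 [241 156  61  67] topz 0.021 topmean [0.632 0.18 ] rect [635. 180. 165. 148.   3.] bgr [223. 229. 225.]
bar_tray 0.58 [156 338  70  72] topz 0.021 topmean [0.193 0.356] rect [195. 356. 144. 152.  89.] bgr [207. 217.  70.]
bar_tray 0.29 [398 228  29  44] topz 0.025 topmean [ 0.453 -0.196] rect [ 456. -198.  105.   35
[... 1983 characters left out ...]

{'time': 0.8, 'joint_positions': array([ 1.16101870e+00,  2.75875546e-01,  1.50488872e+00, -1.41945406e-05,
        1.36068420e+00, -1.20963206e-01]), 'dq': array([ 0.00055783, -0.00010656,  0.00142655, -0.00013424,  0.00098014,
        0.00021333]), 'tau': array([-1.13794813e-03, -4.16581821e+01, -2.46083432e+01, -6.26246965e-04,
       -4.24576356e-04,  1.33550472e-06]), 'eef_pos': array([0.16377399, 0.55122323, 0.25334648]), 'eef_rot': array([1.43904369e-01, 9.89591596e-01, 6.77483633e-05, 2.56057511e-05]), 'contact_force': array([ 0.53241404,  1.039583  , -0.40607618]), 'ft_torque': array([ 0.01916408,  0.05924613, -0.04609125]), 'finger_force': 0.0, 'gripper_width': 0.0850677864226748}
```

```bash
python3 - <<'E'
from h import *
P=np.load("topP.npy")
def sel(n,x,y,r,z0,z1):
    m=(np.hypot(P[...,0]-x,P[...,1]-y)<r)&(P[...,2]>z0)&(P[...,2]<z1);q=P[m]
    (cx,cy),s,a=cv2.minAreaRect((q[:,:2]*1000).astype(np.float32))
    print(n,len(q),np.round([cx,cy,*s,a],1),"zmax",q[:,2].max().round(4),"circ",np.round(cv2.minEnclosingCircle((q[:,:2]*1000).astype(np.float32)),1) if 0 else [np.round(k,1) for k in cv2.minEnclosingCircle((q[:,:2]*1000).astype(np.float32))])
sel("barA",.456,-.198,.07,.018,.03);sel("barB",.5,-.364,.07,.018,.03)
sel("lidA",.63,-.265,.045,.025,.06);sel("lidA disc",.63,-.265,.045,.005,.014)
sel("lidB",.449,.088,.045,.025,.06);sel("lidB disc",.449,.088,.045,.005,.014)
sel("core",.457,-.05,.045,.1,.13);sel("sleeve",.463,.34,.05,.072,.09);sel("sleevefoot",.463,.34,.05,.004,.05)
sel("ltray",.64,-.055,.12,.015,.03);sel("btray",.635,.18,.12,.013,.03)
a=cv2.imread("pics/top0.png");b=cv2.imread("pics/scene0.png")
cv2.imwrite("pics/a.png",cv2.resize(a[100:400,100:500],(800,600),interpolation=2))
E
```

```text
barA 457 [ 444.  -200.9  114.2   31.3   25.3] zmax 0.0271 circ [array([ 446.6, -205.7]), np.float64(57.7)]
barB 444 [ 497.4 -362.9   95.4   27.3   55.2] zmax 0.0271 circ [array([ 497.9, -363.3]), np.float64(48.7)]
lidA 111 [ 629.6 -264.2   23.6   21.2   55.7] zmax 0.0508 circ [array([ 630.2, -264.6]), np.float64(12.1)]
lidA disc 358 [ 630.1 -264.1   61.7   63.8   39.1] zmax 0.0138 circ [array([ 636.5, -265.4]), np.float64(37.8)]
lidB 97 [447.9  89.7  22.8  22.1  47.4] zmax 0.0491 circ [array([448.7,  89.3]), np.float64(11.9)]
lidB disc 400 [4.49e+02 9.03e+01 5.98e+01 6.16e+01 2.00e-01] zmax 0.0137 circ [array([448.9,  89.4]), np.float64(31.7)]
core 214 [459.6 -50.1  52.7  52.1  44.5] zmax 0.1194 circ [array([460.2, -50.1]), np.float64(26.8)]
sleeve 308 [465.6 339.4  70.3  69.8  44.3] zmax 0.0855 circ [array([465.5, 340. ]), np.float64(36.1)]
sleevefoot 656 [459.7 334.6  67.5  79.9  40.4] zmax 0.0499 circ [array([466.4, 338.7]), np.float64(42.1)]
ltray 760 [636.6 -52.7 189.9  99.2  84.4] zmax 0.0277 circ [array([635.8, -52. ]), np.float64(104.9)]
btray 515 [630.7 178.5 152.9 142.5   3.8] zmax 0.0246 circ [array([630.6, 178.1]), np.float64(102.8)]
```

View pics/a.png

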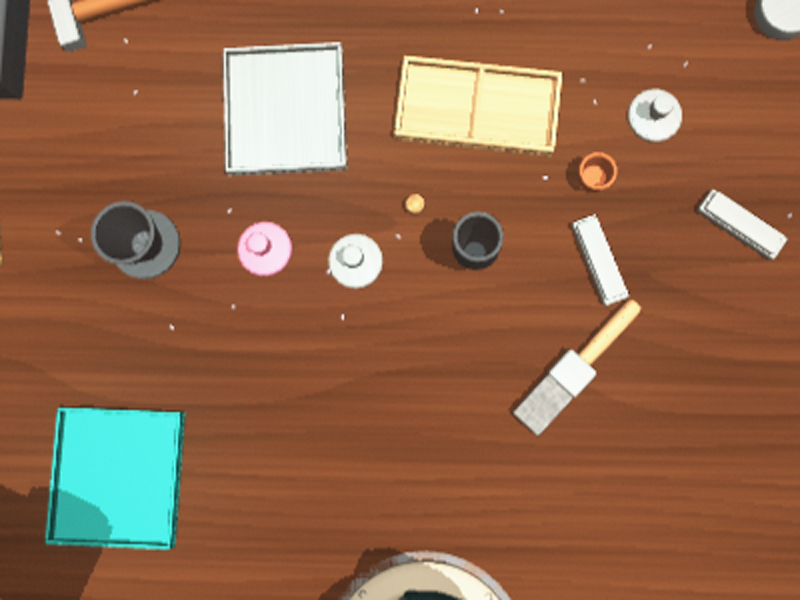

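View pics/scene0.png

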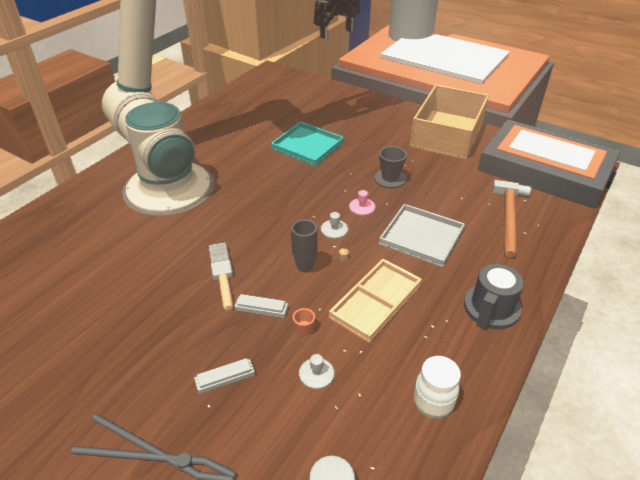

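Top picture (crop ×2, full pixels): the steel tray is at (241,156), and the turquoise look-alike at (156,338). The pewter lids are at (277,230) and (429,157), and the pink look-alike at (232,226). The bars are at (398,228), with a brush handle beside it, and (470,212). The core is at (337,221), the sleeve at about (162,218) and the wooden tray at (341,156). I choose the grey and pewter ones. The crop confirms that choice. The core goes first.

send_rows(
  increments=[0.296,-0.601,0,0,0,0,0.296,-0.601,0,0,0,0,0.296,-0.601,0,0,0,0,0.296,-0.601,0,0,0,0,0.296,-0.601,0,0,0,0,0.296,-0.601,0,0,0,0,0.296,-0.601,0,0,0,0,0.296,-0.601,0,0,0,0],
  grip=0,
  force=40,
)

```text
time: 1.8
eef_pos: [0.3854, 0.1008, 0.2538]
eef_rot: [0.144, 0.99, 0.0, 0.001]
contact_force: [0.6, 0.2, -0.9]
gripper_width: 0.0854
finger_force: 0.0
```

send_rows(
  increments=[0,0,0,0,0,0,0,0,0,0,0,0,0,0,0,0,0,0,0,0,0,0,0,0],
)

```text
time: 2.3
eef_pos: [0.3841, 0.104, 0.2534]
eef_rot: [0.142, 0.99, 0.0, -0.0]
contact_force: [0.5, -0.3, 0.7]
gripper_width: 0.0855
finger_force: 0.0
```

send_rows(
  increments=[0.076,-0.154,0,0,0,0,0.076,-0.154,0,0,0,0,0.076,-0.154,0,0,0,0,0.076,-0.154,0,0,0,0,0.076,-0.154,0,0,0,0],
)

```text
time: 2.92
eef_pos: [0.4602, -0.0501, 0.253]
eef_rot: [0.143, 0.99, 0.0, -0.001]
contact_force: [0.2, 0.2, -0.3]
gripper_width: 0.0856
finger_force: 0.0
```

```bash
cat >> h.py <<'E'
def wcloud(c,s):
    z=c["z_map"];K=c["mtx"];v,u=np.mgrid[:480,:640]
    a=(u-K[0,2])/K[0,0];b=(v-K[1,2])/K[1,1];r=np.hypot(a,b)+1e-9;t=np.tan(np.minimum(r,1.5))/r
    P=np.stack([a*t*z,b*t*z,z],-1);M=c["mount"]
    P=P@M[:3,:3].T+M[:3,3]
    return P@R.from_quat(s["eef_rot"]).as_matrix().T+s["eef_pos"]
def fit(P,m,z0,z1,n):
    q=P[m&(P[...,2]>z0)&(P[...,2]<z1)][:,:2]*1000;q=q.astype(np.float32)
    if len(q)<5: print(n,"none");return
    (cx,cy),s,a=cv2.minAreaRect(q);c,r=cv2.minEnclosingCircle(q)
    print(n,len(q),"rect",np.round([cx,cy,*s,a],1),"circ",np.round([*c,r],1))
def wlook(name,items,conf=.4):
    s=state();c=capture("wrist");cv2.imwrite(f"pics/{name}.png",c["frame"]);P=wcloud(c,s)
    print("tcp",s["eef_pos"].round(4))
    for t,z0,z1 in items:
        for r in regions_of("wrist",t):
            if r["confidence"]>conf: 
                p=P[r["mask"]&(c["z_map"]>0)]
                print(t,round(r["confidence"],2),np.round(r["extent"]).astype(int),"z98 %.3f"%np.percentile(p[:,2],98),c["frame"][r["mask"]].mean(0).round())
                fit(P,r["mask"]&(c["z_map"]>0),z0,z1,"  "+t)
    return c,P
E
python3 - <<'E'
from h import *
c,P=wlook("w1",[("core",.105,.125),("bar1",.016,.03),("lid1",.03,.055),("lid_tray",.015,.03)])
E
```

```text
tcp [ 0.4602 -0.0501  0.253 ]
bar1 0.69 [188 236  78  86] z98 0.023 [192. 200. 201.]
  bar1 2053 rect [ 453.5 -197.    93.8   27.2   21.6] circ [ 453.7 -197.7   48.1]
bar1 0.62 [ 96 304  71  49] z98 0.023 [170. 179. 180.]
  bar1 1164 rect [ 498.1 -362.2   94.3   27.5   55.8] circ [ 497.7 -362.1   48.2]
lid1 0.97 [536 144  53  58] z98 0.046 [198. 177. 233.]
  lid1 464 rect [460.7 196.   22.6  22.8  14.1] circ [460.8 196.4  12.2]
lid1 0.64 [447 155  62  60] z98 0.047 [217. 225. 224.]
  lid1 551 rect [448.1  88.1  22.6  22.3  33.1] circ [448.2  88.5  11.9]
lid1 0.53 [215 378  20  29] z98 0.009 [192. 202. 204.]
  lid1 none
lid_tray 0.8 [354 343 171 100] z98 0.022 [157. 210. 228.]
  lid_tray 2697 rect [636.3 -53.2 189.7  99.8  84.4] circ [635.7 -52.8 105.5]
lid_tray 0.62 [188 237  79  89] z98 0.023 [194. 201. 202.]
  lid_tray 2092 rect [ 453.1 -196.8   99.    27.7   21.8] circ [ 452.3 -195.1   50.1]
```

View pics/w1.png

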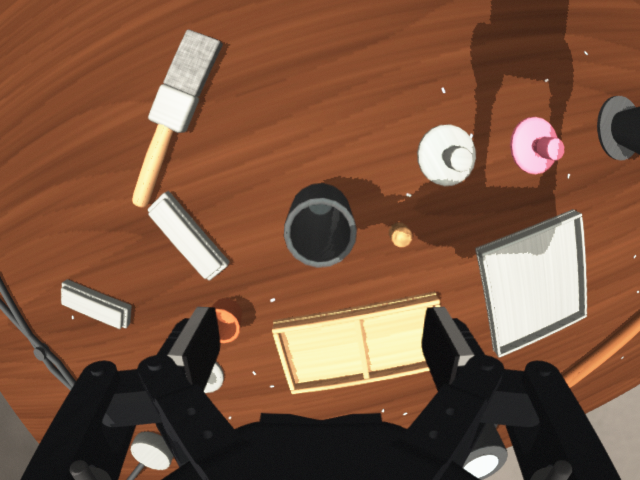

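The wrist view shows the core at (321,228), the bars at (188,236) and (96,304), the pewter lid at (447,155), the pink one at (536,144) and the wooden tray at (354,343). This agrees with the top view. Descend on the core.

send_rows(
  increments=[0,0,-0.05,0,0,0,0,0,-0.1,0,0,0,0,0,-0.14,0,0,0,0,0,-0.155,0,0,0,0,0,-0.155,0,0,0],
)

```text
time: 3.8
eef_pos: [0.4597, -0.0506, 0.0974]
eef_rot: [0.143, 0.99, 0.0, -0.001]
contact_force: [-0.3, 0.3, 0.3]
gripper_width: 0.0852
finger_force: 0.0
```

send_rows(
  increments=[0,0,0,0,0,0,0,0,0,0,0,0,0,0,0,0,0,0,0,0,0,0,0,0,0,0,0,0,0,0,0,0,0,0,0,0],
  grip=255,
  force=40,
)

```text
time: 4.55
eef_pos: [0.4617, -0.0514, 0.0997]
eef_rot: [0.144, 0.99, 0.0, 0.002]
contact_force: [-0.5, 0.8, 5.5]
gripper_width: 0.0541
finger_force: 42.1
```

send_rows(
  increments=[0,0,0.04,0,0,0,0,0,0.1,0,0,0,0,0,0.15,0,0,0,0,0,0.15,0,0,0],
)

```text
time: 5.05
eef_pos: [0.463, -0.052, 0.2523]
eef_rot: [0.144, 0.99, -0.001, 0.005]
contact_force: [0.4, -0.2, -3.4]
gripper_width: 0.0537
finger_force: 44.2
```

send_rows(
  increments=[0,0.29,0,0,0,0,0,0.29,0,0,0,0,0,0.29,0,0,0,0,0,0.29,0,0,0,0,0,0.29,0,0,0,0,0,0.29,0,0,0,0,0,0.29,0,0,0,0,0,0.29,0,0,0,0],
)

```text
time: 6.05
eef_pos: [0.4603, 0.2374, 0.2475]
eef_rot: [0.145, 0.989, -0.001, -0.001]
contact_force: [0.5, -0.0, -2.5]
gripper_width: 0.0539
finger_force: 44.7
```

```bash
python3 - <<'E'
from h import *
c,P=wlook("w2",[("core",.235,.285),("sleeve",.072,.09)],.15)
s=state();tcp=s["eef_pos"];Q=P[c["z_map"]>0];m=(np.hypot(*(Q[:,:2]-tcp[:2]).T)<.04)
print(np.percentile(Q[m][:,2],[5,50,95]))
fit(P,(c["z_map"]>0)&(np.hypot(P[...,0]-tcp[0],P[...,1]-tcp[1])<.033),.255,.29,"rimw")
t=capture("top");T=cloud(t)
fit(T,np.hypot(T[...,0]-tcp[0],T[...,1]-tcp[1])<.033,.255,.275,"rimtop")
fit(T,np.hypot(T[...,0]-.466,T[...,1]-.339)<.045,.074,.09,"sleevetop")
E
```

```text
tcp [0.4603 0.2374 0.2475]
sleeve 0.94 [431 187 103  97] z98 0.081 [91. 94. 90.]
  sleeve 2045 rect [464.4 339.2  69.9  69.7  53.1] circ [464.6 339.7  35.7]
sleeve 0.68 [186 232  56  59] z98 0.047 [223. 228. 229.]
  sleeve none
sleeve 0.37 [143 388 118  65] z98 0.023 [130. 174. 205.]
  sleeve none
[0.00068502 0.26254561 0.32207432]
rimw 10077 rect [458.7 238.   60.5  54.   36. ] circ [456.2 239.1  31.8]
rimtop 90 rect [442.1 233.2  16.9  47.6  11. ] circ [447.1 234.1  23.8]
sleevetop 57 rect [446.9 317.   12.   41.9  51. ] circ [448.9 319.5  21.1]
```

View pics/w2.png

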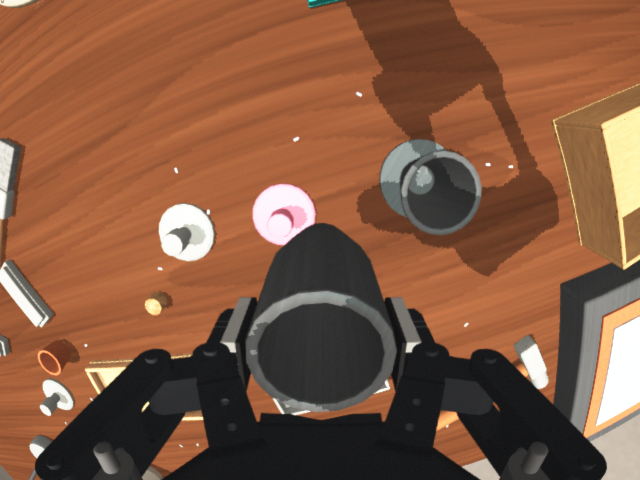

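The core is held, with its rim at about (321,350). The sleeve is at (431,187), and its measured centre is (464.5, 339.4) mm. Next I measure where the core sits along the pads.

```bash
python3 - <<'E'
from h import *
s=state();c=capture("wrist");P=wcloud(c,s)
L=(P-s["eef_pos"])@R.from_quat(s["eef_rot"]).as_matrix()
m=(c["z_map"]>0)&(np.abs(L[...,1])<.012)&(np.abs(L[...,0])<.05)
for z in np.arange(-.03,.10,.005):
    q=L[m&(abs(L[...,2]-z)<.0025)]
    if len(q): print(round(z,3),len(q),np.percentile(q[:,0],[0,10,90,100]).round(4))
print(R.from_quat(s["eef_rot"]).as_matrix().round(3),s["eef_pos"])
E
```

```text
-0.015 1993 [-0.0254 -0.022   0.0273  0.0288]
-0.01 1001 [-0.0215 -0.0204  0.0279  0.0288]
-0.005 897 [-0.0214 -0.0203  0.028   0.0289]
0.0 808 [-0.0212 -0.0202  0.0279  0.0288]
0.005 750 [-0.0215 -0.0204  0.0281  0.0288]
0.01 685 [-0.0215 -0.0204  0.028   0.0287]
0.015 638 [-0.0214 -0.0203  0.0279  0.0291]
0.02 590 [-0.0213 -0.0202  0.028   0.0288]
0.025 521 [-0.0213 -0.0202  0.028   0.0288]
0.03 487 [-0.021  -0.0202  0.0279  0.0289]
0.035 476 [-0.0214 -0.0202  0.0281  0.0287]
0.04 412 [-0.021  -0.0203  0.0281  0.0287]
0.045 388 [-0.0212 -0.0203  0.028   0.0286]
0.05 378 [-0.0211 -0.0203  0.0275  0.0282]
0.055 304 [-0.0202 -0.0192  0.0264  0.0281]
0.06 199 [-0.0192 -0.0184  0.0259  0.027 ]
0.065 47 [-0.0182 -0.0177  0.0256  0.0258]
0.07 30 [0.0218 0.0223 0.0246 0.0248]
0.075 26 [0.0201 0.021  0.0237 0.0237]
0.08 26 [0.0184 0.0196 0.0225 0.0227]
0.085 22 [0.018  0.0187 0.0214 0.0217]
0.09 20 [0.0169 0.0172 0.0207 0.0209]
0.095 15 [0.0182 0.0183 0.0196 0.0198]
[[-0.958  0.286  0.   ]
 [ 0.286  0.958 -0.   ]
 [-0.    -0.    -1.   ]] [0.46080976 0.23782958 0.24833727]
```

send_rows(
  increments=[0.0045,0.05,0,0,0,0,0.0045,0.1012,0,0,0,0,0.0045,0.1012,0,0,0,0,0.0045,0.1012,-0.04,0,0,0,0.0045,0.1012,-0.06,0,0,0,0.0045,0.1012,-0.08,0,0,0,0.0045,0.1012,-0.08,0,0,0,0.0045,0.1012,-0.08,0,0,0],
)

```text
time: 7.3
eef_pos: [0.4658, 0.3396, 0.1692]
eef_rot: [0.144, 0.99, 0.0, 0.001]
contact_force: [-0.0, -0.4, -3.0]
gripper_width: 0.0541
finger_force: 45.2
```

```bash
python3 - <<'E'
from h import *
s=state();print(s["eef_pos"],s["contact_force"].round(1))
c,P=wlook("w3",[("sleeve",.074,.09)],.3)
fit(P,(c["z_map"]>0)&(np.hypot(P[...,0]-.4645,P[...,1]-.3394)<.045),.075,.085,"sl")
E
```

```text
[0.46583272 0.33959309 0.16923538] [-0.  -0.4 -3. ]
tcp [0.4658 0.3396 0.1692]
sleeve 0.66 [320 222 114 102] z98 0.081 [104. 107. 104.]
  sleeve 1923 rect [452.1 343.2  69.6  44.3  74.6] circ [464.1 340.   35.2]
sl 1974 rect [453.3 343.1  69.8  46.7  74.1] circ [464.1 340.   35.5]
```

send_rows(
  increments=[0,0,-0.015,0,0,0,0,0,-0.03,0,0,0,0,0,-0.04,0,0,0,0,0,-0.045,0,0,0,0,0,-0.048,0,0,0,0,0,-0.048,0,0,0],
)

```text
time: 8.15
eef_pos: [0.4654, 0.3395, 0.1203]
eef_rot: [0.144, 0.99, -0.0, 0.0]
contact_force: [2.3, -2.0, -4.9]
gripper_width: 0.0536
finger_force: 45.1
```

send_rows(
  increments=[0,0,-0.001,0,0,0,0,0,-0.002,0,0,0,0,0,-0.003,0,0,0,0,0,-0.003,0,0,0,0,0,-0.003,0,0,0],
)

```text
time: 8.78
eef_pos: [0.4659, 0.3394, 0.119]
eef_rot: [0.144, 0.99, 0.0, 0.001]
contact_force: [0.9, -5.3, 7.3]
gripper_width: 0.0539
finger_force: 46.0
```

send_rows(
  increments=[0,-0.001,0.001,0,0,0,0,-0.0015,0.001,0,0,0,0,-0.0015,0.001,0,0,0],
)

```text
time: 9.15
eef_pos: [0.4659, 0.3392, 0.119]
eef_rot: [0.144, 0.99, 0.001, 0.001]
contact_force: [2.3, -0.4, 4.7]
gripper_width: 0.054
finger_force: 45.7
```

send_rows(
  increments=[0,0,-0.001,0,0,0,0,0,-0.002,0,0,0,0,0,-0.002,0,0,0],
)

```text
time: 9.52
eef_pos: [0.4662, 0.3391, 0.1187]
eef_rot: [0.144, 0.99, 0.001, 0.001]
contact_force: [0.7, -1.5, 13.0]
gripper_width: 0.054
finger_force: 46.5
```

send_rows(
  increments=[0,0,0.0015,0,0,0,0,0,0.0015,0,0,0],
)

```text
time: 9.78
eef_pos: [0.4661, 0.3392, 0.1188]
eef_rot: [0.144, 0.99, 0.001, 0.001]
contact_force: [1.4, -0.7, 7.0]
gripper_width: 0.0541
finger_force: 46.0
```

send_rows(
  increments=[0,0,0,0,0,0,0,0,0,0,0,0,0,0,0,0,0,0,0,0,0,0,0,0],
  grip=0,
)

```text
time: 10.28
eef_pos: [0.4649, 0.3383, 0.1175]
eef_rot: [0.144, 0.99, -0.0, -0.0]
contact_force: [0.3, -0.6, -0.4]
gripper_width: 0.0853
finger_force: 0.0
```

send_rows(
  increments=[0,0,0.05,0,0,0,0,0,0.1,0,0,0,0,0,0.13,0,0,0,0,0,0.13,0,0,0],
)

```text
time: 10.78
eef_pos: [0.4664, 0.3391, 0.2506]
eef_rot: [0.144, 0.99, 0.002, 0.002]
contact_force: [0.6, 0.1, -1.2]
gripper_width: 0.0853
finger_force: 0.0
```

```bash
python3 - <<'E'
from h import *
c,P=wlook("w4",[("core",.12,.15),("sleeve",.074,.09),("bar_tray",.012,.03)],.2)
m=(c["z_map"]>0)&(np.hypot(P[...,0]-.4645,P[...,1]-.3394)<.045)
fit(P,m,.122,.145,"core");print(np.percentile(P[m&(P[...,2]>.115)][:,2],[50,80,95,100]));fit(P,m,.075,.085,"sl")
q=P[m&(P[...,2]>.122)&(P[...,2]<.145)];
A=np.c_[q[:,:2],np.ones(len(q))];print("rim plane",np.linalg.lstsq(A,q[:,2],rcond=None)[0][:2])
E
```

```text
tcp [0.4664 0.3391 0.2506]
core 0.97 [320 227  81  91] z98 0.135 [62. 63. 63.]
  core 2281 rect [464.1 339.9  53.   52.7  76.7] circ [464.6 339.5  27.2]
sleeve 0.63 [320 194  86  73] z98 0.081 [111. 114. 110.]
  sleeve 1044 rect [452.1 343.5  69.1  44.   72.7] circ [463.2 340.   35.1]
bar_tray 0.75 [259  17 123  33] z98 0.021 [156. 166.  56.]
  bar_tray 722 rect [267.8 329.5 109.3  34.5  69.1] circ [252.8 335.2  54.7]
bar_tray 0.67 [233 358 152 124] z98 0.020 [212. 219. 220.]
  bar_tray 1364 rect [630.6 180.1 154.2 140.8   3.9] circ [628.2 180.3 101.4]
core 2179 rect [464.3 340.   52.8  53.1  72.6] circ [464.6 339.5  27.2]
[0.31091412 0.32147315 0.32748003 0.33141447]
sl 1424 rect [458.5 341.3  69.2  57.7  74.7] circ [464.3 340.2  35.4]
rim plane [-0.01348617  0.00951837]
```

View pics/w4.png

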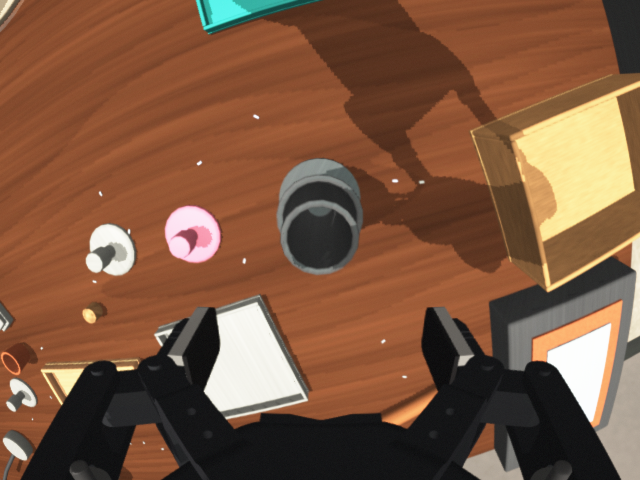

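The core stands upright in the sleeve at (320,230), within 1 mm of its axis, with the rim about 133 mm up. Now lid B, the pewter one at (111,250); the pink one at (193,235) stays.

send_rows(
  increments=[-0.0181,-0.2506,-0.02,0,0,0.19,-0.0181,-0.2506,-0.02,0,0,0.19,-0.0181,-0.2506,-0.02,0,0,0.19,-0.0181,-0.2506,-0.02,0,0,0.19,-0.0181,-0.2506,-0.02,0,0,0.19,-0.0181,-0.2506,-0.08,0,0,0.19,-0.0181,-0.2506,-0.1,0,0,0.19,-0.0181,-0.2506,-0.1,0,0,0.19],
  grip=105,
)

```text
time: 11.98
eef_pos: [0.4453, 0.0885, 0.1456]
eef_rot: [0.049, 0.999, 0.0, -0.003]
contact_force: [-0.9, 0.1, -0.3]
gripper_width: 0.0504
finger_force: 0.0
```

send_rows(
  increments=[0.001,0,-0.05,0,0,0,0.001,0,-0.09,0,0,0,0.001,0,-0.11,0,0,0,0.001,0,-0.11,0,0,0],
)

```text
time: 12.48
eef_pos: [0.4479, 0.0884, 0.0373]
eef_rot: [0.049, 0.999, 0.0, -0.001]
contact_force: [-0.9, -0.3, 1.1]
gripper_width: 0.0501
finger_force: 0.0
```

send_rows(
  increments=[0,0,0,0,0,0,0,0,0,0,0,0,0,0,0,0,0,0,0,0,0,0,0,0,0,0,0,0,0,0],
  grip=255,
  force=40,
)

```text
time: 13.1
eef_pos: [0.4496, 0.0882, 0.0393]
eef_rot: [0.05, 0.999, 0.001, 0.002]
contact_force: [0.5, 2.7, 8.0]
gripper_width: 0.0225
finger_force: 39.5
```

send_rows(
  increments=[0,0,0.05,0,0,0,0,0,0.09,0,0,0,0,0,0.09,0,0,0],
)

```text
time: 13.48
eef_pos: [0.4503, 0.0877, 0.1308]
eef_rot: [0.049, 0.999, 0.0, 0.004]
contact_force: [0.4, -0.5, -2.5]
gripper_width: 0.0225
finger_force: 40.2
```

send_rows(
  increments=[0.191,-0.095,0,0,0,0,0.191,-0.095,0,0,0,0,0.191,-0.095,0,0,0,0,0.191,-0.095,0,0,0,0,0.191,-0.095,0,0,0,0,0.191,-0.095,-0.05,0,0,0,0.191,-0.095,-0.08,0,0,0,0.191,-0.095,-0.08,0,0,0],
)

```text
time: 14.48
eef_pos: [0.6355, -0.0063, 0.0452]
eef_rot: [0.049, 0.999, 0.0, -0.003]
contact_force: [-0.2, -0.3, -2.6]
gripper_width: 0.0228
finger_force: 42.8
```

send_rows(
  increments=[0,0,-0.002,0,0,0,0,0,-0.004,0,0,0,0,0,-0.004,0,0,0],
)

```text
time: 14.85
eef_pos: [0.6389, -0.0071, 0.044]
eef_rot: [0.049, 0.999, 0.0, 0.0]
contact_force: [-0.1, 0.3, -3.0]
gripper_width: 0.0228
finger_force: 42.8
```

No contact yet, so I lower a little more.

send_rows(
  increments=[0,0,-0.001,0,0,0,0,0,-0.002,0,0,0,0,0,-0.002,0,0,0],
)

```text
time: 15.22
eef_pos: [0.6394, -0.0073, 0.0429]
eef_rot: [0.049, 0.999, 0.0, 0.001]
contact_force: [-1.7, -0.3, 5.4]
gripper_width: 0.0231
finger_force: 43.3
```

send_rows(
  increments=[0,0,0,0,0,0,0,0,0,0,0,0,0,0,0,0,0,0],
  grip=135,
)

```text
time: 15.6
eef_pos: [0.6391, -0.0073, 0.0416]
eef_rot: [0.049, 0.999, 0.0, -0.0]
contact_force: [0.6, -0.5, -0.3]
gripper_width: 0.0401
finger_force: 0.0
```

send_rows(
  increments=[0,0,0.05,0,0,0,0,0,0.1,0,0,0,-0.009,-0.257,0.1,0,0,0,-0.009,-0.257,0.1,0,0,0,-0.009,-0.257,0.1,0,0,0,-0.009,-0.257,0.1,0,0,0,-0.009,-0.257,0.1,0,0,0,-0.009,-0.257,0.1,0,0,0],
)

```text
time: 16.6
eef_pos: [0.6297, -0.2645, 0.1413]
eef_rot: [0.05, 0.999, 0.001, -0.0]
contact_force: [-0.7, 0.2, -0.3]
gripper_width: 0.0401
finger_force: 0.0
```

```bash
python3 - <<'E'
from h import *
c,P=wlook("w5",[("lid1",.03,.055),("lid_tray",.015,.03),("bar1",.016,.03),("crucible",.025,.045)],.3)
E
```

```text
tcp [ 0.6297 -0.2645  0.1413]
lid1 0.93 [321 232  84  81] z98 0.047 [209. 217. 216.]
  lid1 1237 rect [ 630.3 -265.1   23.4   22.8   73. ] circ [ 630.5 -265.2   12.1]
lid1 0.68 [608 217  59  72] z98 0.052 [161. 171. 173.]
  lid1 626 rect [637.3 -13.3  14.6  23.9  86.1] circ [637.5  -9.2  12.1]
lid_tray 0.57 [550 219 176 132] z98 0.022 [135. 188. 220.]
  lid_tray 4791 rect [636.5 -53.7 190.1  98.2  84.6] circ [637.5 -53.6 106.3]
bar1 0.93 [169  76 134  88] z98 0.024 [218. 225. 226.]
  bar1 4494 rect [ 498.8 -362.8   94.4   26.7   55.6] circ [ 499.  -362.7   48.2]
bar1 0.77 [410  29  70  56] z98 0.023 [192. 201. 201.]
  bar1 1600 rect [ 481.4 -186.9   35.    26.3   21.4] circ [ 481.6 -187.7   21.1]
crucible 0.7 [425 118  70  70] z98 0.037 [ 76. 123. 201.]
  crucible 1697 rect [ 553.1 -191.5   42.5   42.9   86.3] circ [ 553.1 -191.3   21.9]
crucible 0.33 [168  76 136  91] z98 0.023 [213. 221. 223.]
  crucible none
```

send_rows(
  increments=[0,0,-0.05,0,0,0,0,0,-0.09,0,0,0,0,0,-0.104,0,0,0,0,0,-0.104,0,0,0],
)

```text
time: 17.35
eef_pos: [0.6301, -0.2635, 0.0374]
eef_rot: [0.049, 0.999, 0.0, -0.001]
contact_force: [-0.2, 0.8, -0.6]
gripper_width: 0.0403
finger_force: 0.0
```

send_rows(
  increments=[0,0,0,0,0,0,0,0,0,0,0,0,0,0,0,0,0,0,0,0,0,0,0,0],
  grip=255,
)

```text
time: 17.85
eef_pos: [0.6314, -0.2648, 0.0398]
eef_rot: [0.049, 0.999, -0.001, 0.002]
contact_force: [0.3, 0.1, 6.2]
gripper_width: 0.0228
finger_force: 39.9
```

send_rows(
  increments=[0,0,0.04,0,0,0,0,0,0.08,0,0,0,0.001,0.166,0.08,0,0,0,0.001,0.166,0.08,0,0,0,0.001,0.166,0.08,0,0,0,0.001,0.166,0.04,0,0,0,0.001,0.166,0.01,0,0,0,0.001,0.166,0.01,0,0,0],
)

```text
time: 18.85
eef_pos: [0.6297, -0.0976, 0.046]
eef_rot: [0.049, 0.999, 0.0, -0.002]
contact_force: [-0.3, 0.8, -1.6]
gripper_width: 0.0231
finger_force: 41.6
```

send_rows(
  increments=[0.001,0,-0.002,0,0,0,0.001,0,-0.003,0,0,0,0.001,0,-0.004,0,0,0,0.001,0,-0.004,0,0,0],
)

```text
time: 19.35
eef_pos: [0.6323, -0.0984, 0.0442]
eef_rot: [0.049, 0.999, -0.0, 0.0]
contact_force: [-0.6, 0.0, -1.2]
gripper_width: 0.023
finger_force: 41.7
```

send_rows(
  increments=[0,0,-0.001,0,0,0,0,0,-0.002,0,0,0,0,0,-0.002,0,0,0],
)

```text
time: 19.73
eef_pos: [0.6325, -0.0985, 0.0439]
eef_rot: [0.049, 0.999, -0.0, 0.001]
contact_force: [-1.8, -0.7, 8.0]
gripper_width: 0.0229
finger_force: 42.7
```

send_rows(
  increments=[0,0,0,0,0,0,0,0,0,0,0,0,0,0,0.04,0,0,0,0,0,0.1,0,0,0],
  grip=135,
)

```text
time: 20.23
eef_pos: [0.6306, -0.0978, 0.1403]
eef_rot: [0.049, 0.999, 0.001, -0.003]
contact_force: [1.0, -0.7, -0.3]
gripper_width: 0.0402
finger_force: 0.0
```

send_rows(
  increments=[-0.134,-0.264,0,0,0,-1.2,-0.134,-0.264,0,0,0,-1.2,-0.134,-0.264,0,0,0,-1.2,-0.134,-0.264,0,0,0,-1.2,-0.134,-0.264,0,0,0,-1.2,-0.134,-0.264,0,0,0,-1.2,-0.134,-0.264,0,0,0,-1.2,-0.134,-0.264,0,0,0,-1.2],
  grip=60,
)

```text
time: 21.22
eef_pos: [0.4979, -0.3624, 0.1415]
eef_rot: [0.605, 0.797, 0.0, -0.0]
contact_force: [0.9, 0.1, 0.3]
gripper_width: 0.0655
finger_force: 0.0
```

send_rows(
  increments=[0,0,0,0,0,-0.873,0,0,0,0,0,-0.873,0,0,0,0,0,-0.873,0,0,0,0,0,-0.873,0,0,0,0,0,-0.873,0,0,0,0,0,-0.873],
)

```text
time: 21.98
eef_pos: [0.4982, -0.3619, 0.1417]
eef_rot: [0.884, 0.467, -0.0, -0.0]
contact_force: [0.3, 1.0, -0.3]
gripper_width: 0.0652
finger_force: 0.0
```

```bash
python3 - <<'E'
from h import *
c,P=wlook("w6",[("bar1",.016,.03),("lid1",.03,.055)],.3)
M=R.from_quat(state()["eef_rot"]).as_matrix();print("tool y deg",np.degrees(np.arctan2(M[1,1],M[0,1])))
E
```

```text
tcp [ 0.4982 -0.3619  0.1417]
bar1 0.95 [144  90 103 140] z98 0.023 [197. 204. 205.]
  bar1 4390 rect [ 453.6 -197.8   94.1   27.5   22. ] circ [ 454.3 -198.9   47.9]
bar1 0.64 [322 234  45 140] z98 0.023 [235. 240. 241.]
  bar1 4836 rect [ 498.2 -363.2   97.    26.1   55.7] circ [ 499.6 -364.6   49.4]
tool y deg -34.30500924690568
```

send_rows(
  increments=[0,-0.001,-0.05,0,0,0,0,-0.001,-0.09,0,0,0,0,-0.001,-0.116,0,0,0,0,-0.001,-0.116,0,0,0],
)

```text
time: 22.62
eef_pos: [0.4968, -0.362, 0.0237]
eef_rot: [0.884, 0.467, -0.001, -0.002]
contact_force: [0.2, -0.3, -0.1]
gripper_width: 0.065
finger_force: 0.0
```

send_rows(
  increments=[0,0,0,0,0,0,0,0,0,0,0,0,0,0,0,0,0,0,0,0,0,0,0,0,0,0,0,0,0,0],
  grip=255,
  force=60,
)

```text
time: 23.25
eef_pos: [0.4985, -0.3637, 0.0278]
eef_rot: [0.885, 0.466, 0.0, 0.001]
contact_force: [-2.0, 0.8, 5.8]
gripper_width: 0.0285
finger_force: 60.5
```

send_rows(
  increments=[0,0,0.05,0,0,0,0,0,0.1,0,0,0,0,0,0.15,0,0,0,0,0,0.15,0,0,0],
)

```text
time: 23.75
eef_pos: [0.5002, -0.365, 0.1805]
eef_rot: [0.885, 0.466, 0.002, 0.005]
contact_force: [-0.3, -0.4, -5.1]
gripper_width: 0.028
finger_force: 61.6
```

send_rows(
  increments=[0.105,0.45,0,0,0,-0.906,0.105,0.45,0,0,0,-0.906,0.105,0.45,0,0,0,-0.906,0.105,0.45,0,0,0,-0.906,0.105,0.45,0,0,0,-0.906,0.105,0.45,0,0,0,-0.906,0.105,0.45,0,0,0,-0.906,0.105,0.45,0,0,0,-0.906],
)

```text
time: 24.75
eef_pos: [0.6018, 0.0897, 0.1732]
eef_rot: [0.999, 0.033, -0.002, -0.0]
contact_force: [0.9, -1.4, -4.7]
gripper_width: 0.0277
finger_force: 61.6
```

```bash
python3 - <<'E'
from h import *
c,P=wlook("w7",[("bar_tray",.013,.028),("bar1",.16,.2)],.25)
s=state();M=R.from_quat(s["eef_rot"]).as_matrix();print("tool y deg",np.degrees(np.arctan2(M[1,1],M[0,1])))
L=(P-s["eef_pos"])@M
m=(c["z_map"]>0)&(abs(L[...,1])<.01)&(abs(L[...,0])<.07)&(abs(L[...,2])<.03)
print(np.percentile(L[m],[0,5,50,95,100],axis=0).round(4))
T=capture("top");Q=cloud(T);fit(Q,(abs(Q[...,0]-.63)<.095)&(abs(Q[...,1]-.18)<.09),.013,.03,"tray top")
E
```

```text
tcp [0.6018 0.0897 0.1732]
bar_tray 0.58 [212 178 182 196] z98 0.020 [179. 189. 189.]
  bar_tray 3839 rect [630.3 178.2 152.3 142.7   3.8] circ [631.8 178.  101.9]
bar1 0.92 [323 304  79 225] z98 0.168 [189. 198. 200.]
  bar1 13154 rect [604.5  89.6  99.5  28.3   3.9] circ [604.7  90.1  50.3]
bar1 0.88 [561 364  32  78] z98 0.023 [166. 175. 179.]
  bar1 none
tool y deg -86.12141831220892
[[-0.047  -0.01    0.0038]
 [-0.037  -0.009   0.0049]
 [ 0.0166 -0.0002  0.0059]
 [ 0.0507  0.009   0.0142]
 [ 0.053   0.01    0.0254]]
tray top 89 rect [698.7 220.1  29.5  81.3  25.7] circ [685.8 213.9  40.6]
```

View pics/w7.png

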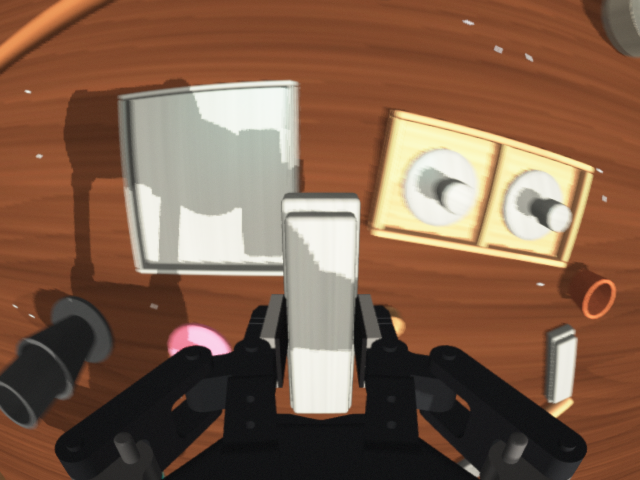

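The wrist view shows both lids in their bays at (440,190) and (540,205). The bar is held straight at (323,304), and the steel tray at (212,178) is empty.

send_rows(
  increments=[0.0242,0.1178,0,0,0,0,0.0242,0.1178,0,0,0,0,0.0242,0.1178,0,0,0,0,0.0242,0.1178,-0.05,0,0,0,0.0242,0.1178,-0.1,0,0,0,0.0242,0.1178,-0.13,0,0,0,0.0242,0.1178,-0.135,0,0,0,0.0242,0.1178,-0.135,0,0,0],
)

```text
time: 25.95
eef_pos: [0.6277, 0.2033, 0.0411]
eef_rot: [1.0, 0.031, 0.0, 0.0]
contact_force: [0.3, 0.6, -3.6]
gripper_width: 0.0277
finger_force: 61.9
```

send_rows(
  increments=[0,0,-0.002,0,0,0,0,0,-0.003,0,0,0,0,0,-0.003,0,0,0],
)

```text
time: 26.32
eef_pos: [0.6275, 0.2047, 0.0386]
eef_rot: [0.999, 0.032, 0.001, -0.0]
contact_force: [-0.6, 0.2, -4.6]
gripper_width: 0.0281
finger_force: 61.9
```

send_rows(
  increments=[-0.001,0.002,-0.002,0,0,0,-0.001,0.002,-0.004,0,0,0,-0.001,0.002,-0.006,0,0,0,-0.001,0.002,-0.006,0,0,0],
)

```text
time: 26.82
eef_pos: [0.6262, 0.2067, 0.0319]
eef_rot: [0.999, 0.032, -0.0, -0.0]
contact_force: [-1.2, 0.8, -2.7]
gripper_width: 0.0281
finger_force: 62.1
```

send_rows(
  increments=[0,0,-0.001,0,0,0,0,0,-0.002,0,0,0,0,0,-0.002,0,0,0],
)

```text
time: 27.2
eef_pos: [0.6262, 0.2067, 0.0318]
eef_rot: [0.999, 0.032, 0.0, -0.0]
contact_force: [-4.4, -1.3, 8.0]
gripper_width: 0.0279
finger_force: 63.4
```

send_rows(
  increments=[0,0,0,0,0,0,0,0,0,0,0,0,0,0,0.04,0,0,0,0,0,0.1,0,0,0,0,0,0.12,0,0,0],
  grip=135,
)

```text
time: 27.82
eef_pos: [0.6289, 0.2071, 0.1542]
eef_rot: [0.999, 0.032, 0.004, -0.001]
contact_force: [0.7, 0.3, -1.5]
gripper_width: 0.0402
finger_force: 0.0
```

send_rows(
  increments=[-0.1725,-0.404,0,0,0,0.314,-0.1725,-0.404,0,0,0,0.314,-0.1725,-0.404,0,0,0,0.314,-0.1725,-0.404,0,0,0,0.314,-0.1725,-0.404,0,0,0,0.314,-0.1725,-0.404,0,0,0,0.314,-0.1725,-0.404,0,0,0,0.314,-0.1725,-0.404,0,0,0,0.314],
  grip=60,
)

```text
time: 28.82
eef_pos: [0.4527, -0.2015, 0.15]
eef_rot: [0.983, 0.185, 0.0, 0.001]
contact_force: [1.2, 0.5, -0.7]
gripper_width: 0.0651
finger_force: 0.0
```

```bash
python3 - <<'E'
from h import *
c,P=wlook("w8",[("bar1",.016,.035)],.3)
M=R.from_quat(state()["eef_rot"]).as_matrix();print("tool y deg",np.degrees(np.arctan2(M[1,1],M[0,1])))
E
```

```text
tcp [ 0.4527 -0.2015  0.15  ]
bar1 0.95 [313 227  41 137] z98 0.023 [239. 243. 244.]
  bar1 4668 rect [ 454.3 -197.2   93.3   26.1   21.7] circ [ 454.2 -197.    47.9]
tool y deg -68.50103902759852
```

View pics/w8.png

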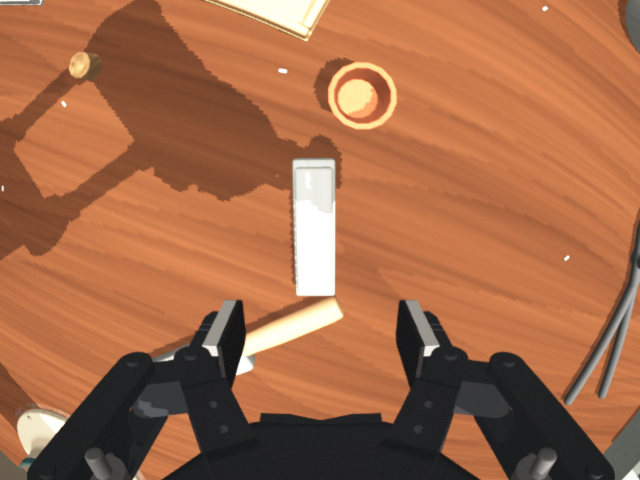

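The bar is centred at (313,227) between the fingers. The crucible at (362,95) and the brush handle at (300,325) are clear.

send_rows(
  increments=[0.001,0.003,-0.05,0,0,0,0.001,0.003,-0.09,0,0,0,0.001,0.003,-0.09,0,0,0],
)

```text
time: 29.3
eef_pos: [0.4534, -0.1915, 0.0575]
eef_rot: [0.982, 0.189, -0.002, -0.002]
contact_force: [0.6, 0.0, 0.5]
gripper_width: 0.0649
finger_force: 0.0
```

send_rows(
  increments=[0.001,-0.005,0,0,0,0,0.001,-0.005,-0.02,0,0,0,0.001,-0.005,-0.032,0,0,0,0.001,-0.005,-0.032,0,0,0],
)

```text
time: 29.8
eef_pos: [0.456, -0.1994, 0.0281]
eef_rot: [0.982, 0.188, 0.0, 0.0]
contact_force: [-0.1, 0.1, 0.5]
gripper_width: 0.0654
finger_force: 0.0
```

send_rows(
  increments=[0,0,0,0,0,0,0,0,0,0,0,0,0,0,0,0,0,0,0,0,0,0,0,0,0,0,0,0,0,0],
  grip=255,
)

```text
time: 30.42
eef_pos: [0.4555, -0.1987, 0.0288]
eef_rot: [0.982, 0.188, 0.0, -0.0]
contact_force: [-1.2, 3.5, 7.0]
gripper_width: 0.028
finger_force: 59.1
```

send_rows(
  increments=[0,0,0.05,0,0,0,0,0,0.1,0,0,0,0,0,0.15,0,0,0,0,0,0.15,0,0,0],
)

```text
time: 30.92
eef_pos: [0.4581, -0.2009, 0.1817]
eef_rot: [0.982, 0.188, 0.003, 0.003]
contact_force: [1.2, -0.0, -4.2]
gripper_width: 0.0279
finger_force: 61.8
```

send_rows(
  increments=[0.174,0.345,0,0,0,-0.312,0.174,0.345,0,0,0,-0.312,0.174,0.345,0,0,0,-0.312,0.174,0.345,0,0,0,-0.312,0.174,0.345,0,0,0,-0.312,0.174,0.345,0,0,0,-0.312,0.174,0.345,0,0,0,-0.312,0.174,0.345,0,0,0,-0.312],
)

```text
time: 31.92
eef_pos: [0.6288, 0.1464, 0.1753]
eef_rot: [0.999, 0.034, -0.002, 0.0]
contact_force: [0.2, -0.1, -3.6]
gripper_width: 0.0278
finger_force: 61.9
```

```bash
python3 - <<'E'
from h import *
c,P=wlook("w9",[("bar_tray",.013,.023),("bar1",.14,.2)],.25)
fit(P,(c["z_map"]>0)&(abs(P[...,0]-.63)<.062)&(abs(P[...,1]-.19)<.05),.021,.035,"bar in tray")
s=state();M=R.from_quat(s["eef_rot"]).as_matrix();print(s["eef_pos"],"tool y deg",np.degrees(np.arctan2(M[1,1],M[0,1])))
E
```

```text
tcp [0.6288 0.1464 0.1753]
bar_tray 0.97 [281 214 189 183] z98 0.021 [191. 200. 199.]
  bar_tray 3555 rect [631.  178.4 152.  142.8   3.9] circ [630.8 178.8 102.8]
bar_tray 0.38 [168 473   7   7] z98 0.017 [75. 82. 23.]
  bar_tray 11 rect [269.6 331.3   2.    5.7  18.9] circ [269.5 331.2   2.9]
bar1 0.97 [245 220  43 128] z98 0.027 [173. 183. 182.]
  bar1 none
bar1 0.9 [320 308  79 220] z98 0.170 [190. 199. 200.]
  bar1 14857 rect [628.6 146.2 102.6  30.3   4. ] circ [628.4 146.2  52.9]
bar in tray 3912 rect [627.1 206.2  94.1  27.    3.6] circ [627.  206.5  48. ]
[0.62854577 0.14393317 0.1767961 ] tool y deg -86.29199761943768
```

send_rows(
  increments=[0.003,0.004,0,0,0,0,0.003,0.004,-0.05,0,0,0,0.003,0.004,-0.1,0,0,0,0.003,0.004,-0.13,0,0,0,0.003,0.004,-0.135,0,0,0,0.003,0.004,-0.135,0,0,0],
)

```text
time: 32.83
eef_pos: [0.6337, 0.1492, 0.0438]
eef_rot: [0.999, 0.033, 0.001, -0.0]
contact_force: [0.1, -0.2, -3.1]
gripper_width: 0.028
finger_force: 61.9
```

send_rows(
  increments=[0,0,-0.002,0,0,0,0,0,-0.004,0,0,0,0,0,-0.006,0,0,0,0,0,-0.006,0,0,0],
)

```text
time: 33.33
eef_pos: [0.6327, 0.1496, 0.0369]
eef_rot: [0.999, 0.033, -0.0, 0.0]
contact_force: [-0.4, 0.4, -4.4]
gripper_width: 0.0279
finger_force: 61.9
```

send_rows(
  increments=[0,0,-0.002,0,0,0,0,0,-0.0035,0,0,0,0,0,-0.005,0,0,0,0,0,-0.005,0,0,0],
)

```text
time: 33.83
eef_pos: [0.6328, 0.1496, 0.0329]
eef_rot: [0.999, 0.033, 0.0, 0.0]
contact_force: [-2.6, -0.9, 4.6]
gripper_width: 0.0278
finger_force: 62.8
```

Contact with the floor: release, rise and check everything.

send_rows(
  increments=[0,0,0,0,0,0,0,0,0,0,0,0,0,0,0.04,0,0,0,0,0,0.1,0,0,0,-0.05,-0.08,0.18,0,0,0,-0.1,-0.08,0.2,0,0,0,-0.1,-0.08,0.2,0,0,0,-0.1,-0.08,0.2,0,0,0],
  grip=135,
)

```text
time: 34.83
eef_pos: [0.5322, 0.0687, 0.2344]
eef_rot: [0.999, 0.032, 0.002, 0.0]
contact_force: [0.3, -0.2, -0.7]
gripper_width: 0.0402
finger_force: 0.0
```

```bash
python3 - <<'E'
from h import *
c,P=wlook("w10",[("bar1",.021,.035),("lid1",.035,.058),("core",.12,.15),("sleeve",.074,.09),("crucible",.025,.045)],.4)
s=capture("scene");cv2.imwrite("pics/scene1.png",s["frame"]);Q=cloud(s)
m=np.hypot(Q[...,0]-.4645,Q[...,1]-.3395)<.04
for n,z0,z1 in(("core rim",.122,.145),("sl",.072,.09)): q=Q[m&(Q[...,2]>z0)&(Q[...,2]<z1)][:,2];print(n,np.percentile(q,[50,90,98]).round(4))
E
```

```text
tcp [0.5322 0.0687 0.2344]
bar1 0.77 [182 105  37 113] z98 0.027 [163. 173. 171.]
  bar1 2603 rect [626.9 205.8  94.6  26.6   4.3] circ [626.7 206.3  48.1]
bar1 0.61 [241 102  38 117] z98 0.027 [210. 218. 214.]
  bar1 2954 rect [631.3 149.1  94.1  26.9   3.8] circ [631.4 148.9  48.4]
bar1 0.44 [ 34 287  68  78] z98 0.134 [43. 44. 44.]
  bar1 none
lid1 0.95 [195 263  59  57] z98 0.047 [186. 166. 230.]
  lid1 498 rect [462.5 196.3  23.3  23.    1.4] circ [462.1 196.8  12.5]
lid1 0.94 [407 104  67  68] z98 0.053 [217. 225. 224.]
  lid1 683 rect [638.   -7.   23.1  23.5  56.6] circ [638.1  -7.2  12.1]
lid1 0.93 [496 124  61  60] z98 0.053 [200. 209. 209.]
  lid1 612 rect [631.8 -97.3  22.6  23.1  10.1] circ [632.1 -97.5  11.9]
lid1 0.41 [182 106  35 110] z98 0.027 [163. 172. 170.]
  lid1 none
core 0.76 [ 35 288  70  76] z98 0.134 [43. 44. 44.]
  core 1443 rect [465.  336.3  51.   52.9  56.2] circ [465.4 337.4  27. ]
core 0.69 [563 212  46  42] z98 0.037 [ 45.  73. 135.]
  core none
sleeve 0.95 [ 69 264  91  94] z98 0.080 [56. 57. 58.]
  sleeve 672 rect [469.9 330.8  69.8  52.8  32.4] circ [465.8 338.4  35.7]
crucible 0.74 [563 212  42  46] z98 0.037 [ 45.  72. 133.]
  crucible 666 rect [ 553.5 -190.    42.8   40.1   88.8] circ [ 552.8 -189.9   22. ]
core rim [0.1302 0.1346 0.1368]
sl [0.08   0.0874 0.0897]
```

View pics/w10.png

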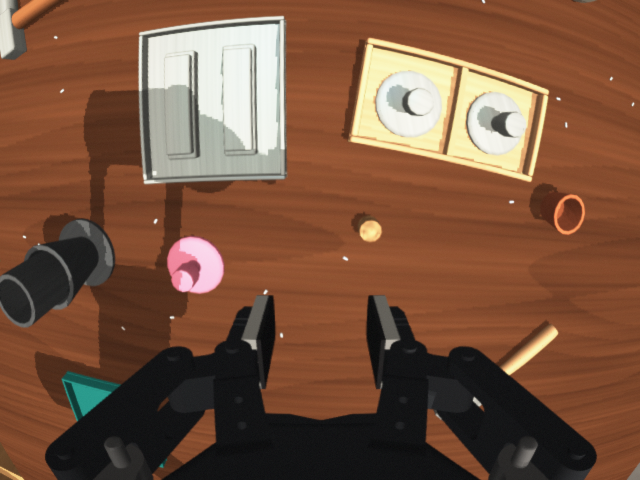

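Both bars lie flat in the tray at (182,105) and (241,102). The lids sit one per bay at (407,104) and (496,124), the core is nested at (35,288), and the crucible has not moved. I'm handing it in.

```bash
python3 -c "
from plant import *
print(close_job())"
```

```text
the job is handed in; nothing more can be done
None
```

The job is handed in with no verdict returned: the last look showed both bars flat in the steel tray, one lid in each wooden bay, the core resting upright in the sleeve with its foot about 18 mm up (home is 15, limit 23), and the crucible in place.

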